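Call a refill for the empty stock bin

ROBOT

A 6-joint arm with a two-finger parallel gripper is mounted at the origin on the work surface. World frame = base frame: x ahead of the robot, y to its left, z up, the work surface at z = 0. Lengths are in m, angles in rad, forces in N, time in s.
With the tool pointing down it reaches from about 0.35 to 0.85 m from the base axis. Payload 8.1 kg.
Tool frame: the origin (TCP) lies between the finger pads; the fingertips stand tips_ahead ahead of it and the grasp point (between the pads) lies 8 mm behind it (tips_ahead is the distance from the TCP to the fingertips, in m); z points along the fingers, x is the direction in which the jaws open and shut, and the axes are right-handed (so a half turn about z gives the same grasp; the last joint's range is limited). The gripper opens to 93 mm and grips with 3 to 60 N. Pads are 15 mm wide; open, the fingers measure 128 mm over their backs; the gripper's body (75 mm by 188 mm) begins 65 mm behind the grasp point.
Start: joints at [-1.338, 0.13, 1.488, -0, 1.523, -0.085], TCP at [0.188, -0.57, 0.23] pointing down, gripper open.
Joint ranges: [-2.96, 2.96], [-0.89, 2.26], [0.02, 2.5], [-1.34, 4.48], [0, 2.73], [-2.66, 2.66]. Speed limits (rad/s): [2.39, 2.39, 2.79, 3.14, 3.14, 3.14].

INTERFACE

Orientations are given as a rotation vector (axis times angle).
In Python, from plant import * gives the robot as it stands.
- The arm moves only by the tool play_rows, never from a script. Its argument "increments" is a list that holds one entry, the list of rows, each a list of 4 numbers: the shift along the tool's x, y, z in cm, then the turn about the tool's z in rad. A call has 1 to 5 rows; each row is the pose to reach, as a shift and turn from the pose measured when the call began, along the tool's axes at that moment; what a row does not reach only later rows make up. A row lasts 1/10 s, in which the tool goes at most 50 mm and 8.59 degrees, less where a joint would pass 70% of its speed; a pose out of reach is approached as far as the arm can. A call with a gripper value outside its range is refused whole. "jaw" is the finger opening in cm, from 0 to 9.3, set as the call begins (left out, the last holds). The fingers move at their own pace and stop on an object; "squeeze" is the grip in N (left out, the last holds). Time passes only in rows, so rows that repeat a pose let the fingers close. It gives the time, the measured TCP pose, the force and the opening at its end, in the units of the state.
- read_state(): the state, without advancing time (a new reading comes with each control period).
- read_camera(name): name is "side" or "top"; returns (picture, depth): 420x560x3 uint8, blue, green, red; 420x560 float32, m along the optical axis (not along the pixel's ray), 0 where there is no reading.
- camera_params(name): a dict with "K" (3x3 intrinsics, pixels), "eye" and "orientation" of the camera in the world. Camera axes: x right, y up, looking along -z (the intrinsics and any distortion apply to the point x, -y, -z); pixel columns grow to the right and rows downward; lengths in m; the calibration is good to about 2 mm. A picture is of the moment at which its call begins. camera_params takes no time and is no camera call.
- close_job(): hands the job in, once; it reports no verdict.
The state is a dict: "t": time; "q": joint angles; "dq": joint speeds; "joint_torque": joint torques, N m; "tool_pos": TCP position; "orientation": TCP orientation; "force": force on the tool from outside, world axes, zero at the start; "wrist_torque": the same for the moment, N m; "opening": finger opening in m.
Only numpy, scipy, OpenCV 4.12 (cv2) and the standard library are available. Lean on these libraries where they do the work, as an engineer would, in place of code of your own. Each camera call takes 0.05 s, during which the arm holds its last target.

TASK

One of the four stock bins is empty: call a refill for it. With closed fingertips gently press the orange plunger in front of the empty bin fully down (it stays down), and only then press the green send button on the control box fully down, let it come up again and withdraw the hand well clear above it, by some 15 cm. Press no other plunger nor the red button, and leave the stock in the bins undisturbed.

Things in the scene. Friction and masses are not known exactly. Their poses are not given: they have to be found in the camera images.
- bin_empty: the bin with NOTHING in it: its plunger is the one to press. Fixed grey open bin, 160 (its x) x 110 x 55 mm high, walls 4 mm; origin at the centre of its underside, on the bench. On its -x side, towards the robot, a black ledge 28 mm high bears a steel collar (48 mm across, top at 38 mm) with the bin's call plunger, 108 mm from the origin. The bins look alike and stand in a row with the control box, in any order
- call_empty (a joint): call plunger of the empty bin (press this one): 0 = up, 0.010 = fully down, in m. It has no spring: friction of about 2.5 N holds it, so it stays down where it is left
- call_empty_top (a point): centre of the top of that orange plunger (a disc 34 mm across); moves with it: 56 mm above the bench when up, 46 mm when fully down
- bin_wheel: the bin with the pulley wheel in it. Fixed grey open bin, 160 (its x) x 110 x 55 mm high, walls 4 mm; origin at the centre of its underside, on the bench. On its -x side, towards the robot, a black ledge 28 mm high bears a steel collar (48 mm across, top at 38 mm) with the bin's call plunger, 108 mm from the origin. The bins look alike and stand in a row with the control box, in any order
- call_wheel (a joint): call plunger of the bin with the pulley wheel in it (leave alone): 0 = up, 0.010 = fully down, in m. It has no spring: friction of about 2.5 N holds it, so it stays down where it is left
- call_wheel_top (a point): centre of the top of that orange plunger (a disc 34 mm across); moves with it: 56 mm above the bench when up, 46 mm when fully down
- bin_bolts: the bin with the two bolts in it. Fixed grey open bin, 160 (its x) x 110 x 55 mm high, walls 4 mm; origin at the centre of its underside, on the bench. On its -x side, towards the robot, a black ledge 28 mm high bears a steel collar (48 mm across, top at 38 mm) with the bin's call plunger, 108 mm from the origin. The bins look alike and stand in a row with the control box, in any order
- call_bolts (a joint): call plunger of the bin with the two bolts in it (leave alone): 0 = up, 0.010 = fully down, in m. It has no spring: friction of about 2.5 N holds it, so it stays down where it is left
- call_bolts_top (a point): centre of the top of that orange plunger (a disc 34 mm across); moves with it: 56 mm above the bench when up, 46 mm when fully down
- bin_elbow: the bin with the copper pipe elbow in it. Fixed grey open bin, 160 (its x) x 110 x 55 mm high, walls 4 mm; origin at the centre of its underside, on the bench. On its -x side, towards the robot, a black ledge 28 mm high bears a steel collar (48 mm across, top at 38 mm) with the bin's call plunger, 108 mm from the origin. The bins look alike and stand in a row with the control box, in any order
- call_elbow (a joint): call plunger of the bin with the copper pipe elbow in it (leave alone): 0 = up, 0.010 = fully down, in m. It has no spring: friction of about 2.5 N holds it, so it stays down where it is left
- call_elbow_top (a point): centre of the top of that orange plunger (a disc 34 mm across); moves with it: 56 mm above the bench when up, 46 mm when fully down
- panel: fixed grey control box, 100 (its x) x 130 (its y) x 40 mm high, origin at the centre of its underside; two round buttons, 64 mm apart, on the half of its top nearer the robot: green send towards its +y, red cancel towards its -y
- send (a joint): green send button: 0 = up, 0.006 = fully down, in m; a spring (1.5 N at first, 5 N fully down) lifts it again
- send_top (a point): centre of the top of the green send button (30 mm across, in a black collar 46 mm across whose top is 52 mm above the bench); moves with it: about 62 mm above the bench when up, 56 mm when fully down
- cancel (a joint): red cancel button beside it, the same kind (leave alone): 0 = up, 0.006 = fully down
- cancel_top (a point): centre of the top of the red cancel button, 62 mm above the bench when up
- wheel: loose black pulley wheel with a steel hub, 72 mm across, 34 mm high, lying in its bin; origin at the centre of its underside
- bolt1: loose big steel hex bolt standing on its head in a bin, head 40 mm across, 67 mm tall; origin at the centre of its underside
- bolt2: the second such bolt, in the same bin
- elbow: loose copper pipe elbow, about 90 x 60 mm and 29 mm high, lying in its bin; origin near its middle on the underside

How it is judged:
By the outcome, as a careful person would: the job done as asked, in the order asked, and still so for the second after the job is handed in, with the robot touching nothing.
It also fails if it takes over 40 s, if anything falls off the work surface, if the arm or the gripper's body presses on something with over 40 N, if the wrist force passes 120 N, or if a joint passes its speed limit or range.

## Working session

There is one attempt and no reset: what is moved stays moved. The work goes in short steps, Python scripts to look and compute and a tool call to move; the robot and the scene stay as the last step left them, time stands still between calls to the robot, and variables do not carry over. Pictures are saved under pics/ and viewed, and the job is handed in when it is done.

Besides the shell and the picture viewer there is one more tool, called after ">>>" by a JSON object that holds its "api" and its "payload". play_rows: Moves the arm, as the interface text tells. Its arguments: {"type":"object","properties":{"increments":{"type":"array"},"jaw":{"type":"number"},"squeeze":{"type":"number"}},"required":["increments"]}

```bash
ls; mkdir -p pics
python3 - <<'E'
from plant import *
import cv2,numpy as np
for n in ("top","side"):
    im,d=read_camera(n); cv2.imwrite(f"pics/{n}0.png",im); np.save(f"{n}0.npy",d); print(n,camera_params(n))
print(read_state())
E
```

```text
pics
top {'K': array([[379.88254336,   0.        , 287.99463352],
       [  0.        , 379.88254336, 211.38221983],
       [  0.        ,   0.        ,   1.        ]]), 'eye': array([ 0.31905762, -0.00430696,  1.00181549]), 'orientation': array([ 0.16597127, -0.17379948, -1.6604625 ])}
side {'K': array([[385.1470057 ,   0.        , 278.42593453],
       [  0.        , 385.1470057 , 211.97879152],
       [  0.        ,   0.        ,   1.        ]]), 'eye': array([ 0.41875167, -0.50133239,  0.68062991]), 'orientation': array([ 0.71907578, -0.0898605 , -0.22522257])}
{'t': 0.1, 'q': array([-1.33840552e+00,  1.31091758e-01,  1.48915253e+00, -2.64086372e-05,
        1.52300831e+00, -8.54448864e-02]), 'dq': array([-0.00075209, -0.00037757, -0.0020865 ,  0.00169578, -0.00083137,
        0.00173653]), 'joint_torque': array([ 1.58123326e-03, -5.61339462e+01, -4.93095589e+01,  7.70801981e-02,
        2.90303794e-02, -7.79342372e-05]), 'tool_pos': array([ 0.18737942, -0.56947189,  0.22869849]), 'orientation': array([-2.54413032e+00,  1.84128061e+00,  2.00049060e-03]), 'force': array([ 0.45756641,  0.20340447, -0.02230904]), 'wrist_torque': array([-0.04498618, -0.03915696, -0.01775805]), 'opening': 0.09280342983495557}
```

View pics/top0.png

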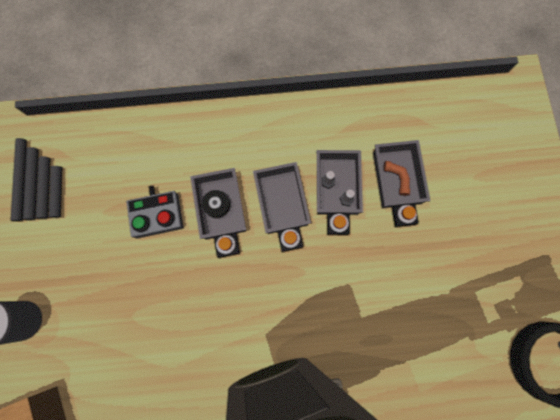

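View pics/side0.png

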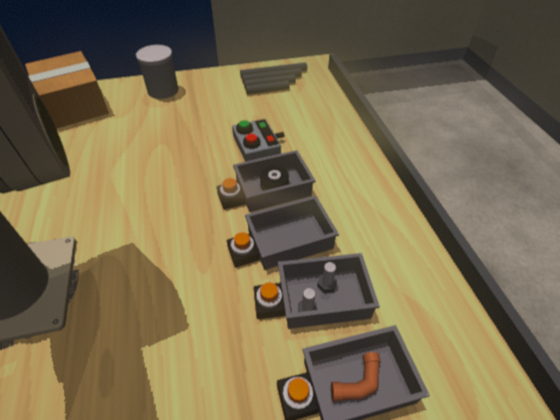

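```bash
python3 -c "import plant;print([n for n in dir(plant) if n[0]!='_'])"; ls -la
```

```text
['IKError', 'camera_params', 'close_job', 'read_camera', 'read_state', 'tips_ahead']
total 1852
drwxr-xr-x  3 agent agent   4096 Dec  6 09:01 .
drwxr-xr-x 23 root  root    4096 Dec  6 09:01 ..
drwxr-xr-x  2 agent agent   4096 Dec  6 09:01 pics
-rw-r--r--  1 agent agent 940928 Dec  6 09:01 side0.npy
-rw-r--r--  1 agent agent 940928 Dec  6 09:01 top0.npy
```

The empty bin is the one between the wheel and the bolts. Its plunger is at about (290,239) in the top view and (242,241) in the side view. The green button is at about (139,223) top and (244,127) side. I'll measure both more closely next.

```bash
cat > h.py <<'E'
from plant import *
import cv2,numpy as np
from scipy.spatial.transform import Rotation as R
def ray(n,u,v,z):
    c=camera_params(n);K=c['K'];d=R.from_rotvec(c['orientation']).apply([(u-K[0,2])/K[0,0],-(v-K[1,2])/K[1,1],-1])
    return c['eye']+d*(z-c['eye'][2])/d[2]
def dep(n,u,v,d):
    c=camera_params(n);K=c['K'];return c['eye']+R.from_rotvec(c['orientation']).apply(np.array([(u-K[0,2])/K[0,0],-(v-K[1,2])/K[1,1],-1])*d)
def proj(n,p):
    c=camera_params(n);K=c['K'];q=R.from_rotvec(c['orientation']).inv().apply(np.array(p)-c['eye'])
    return K[0,0]*q[0]/-q[2]+K[0,2],K[1,1]*q[1]/q[2]+K[1,2]
E
python3 - <<'E'
from h import *
print(tips_ahead)
S={'top':[('plE',290,239,.056),('plW',225,244,.056),('plB',339,222,.056),('plL',407,214,.056),('send',139,223,.062),('canc',165,217,.062)],
'side':[('plE',242,241,.056),('plW',230,186,.056),('plB',268,293,.056),('plL',298,391,.056),('send',244,127,.062),('canc',251,140,.062)]}
for n in S:
    im=cv2.imread(f'pics/{n}0.png');D=np.load(f'{n}0.npy')
    hsv=cv2.cvtColor(im,cv2.COLOR_BGR2HSV).astype(int)
    for k,u,v,z in S[n]:
        m=np.zeros(im.shape[:2],bool);r=13
        H,s,V=hsv[...,0],hsv[...,1],hsv[...,2]
        c=(abs(H-H[v,u])<8)&(s>140)&(V>60)
        c=c.astype(np.uint8); nb,lab,st,ce=cv2.connectedComponentsWithStats(c)
        l=lab[v,u]; cu,cv_=ce[l]
        print(n,k,st[l],ce[l].round(1),ray(n,cu,cv_,z).round(4),dep(n,cu,cv_,np.median(D[v-2:v+3,u-2:u+3])).round(4))
    x=im[110:270,100:440] if n=='top' else im[100:300,200:400]
    cv2.imwrite(f'pics/{n}_crop.png',cv2.resize(x,None,fx=2.35 if n=='top' else 3,fy=2.35 if n=='top' else 3,interpolation=cv2.INTER_CUBIC))
E
```

```text
0.011
top plE [285 232  11  12 112] [290.  237.2] [ 0.4572 -0.0176  0.056 ] [ 0.4571 -0.0176  0.0566]
top plW [219 238  12  12 117] [224.5 243.4] [0.4574 0.1471 0.056 ] [0.4575 0.1472 0.0552]
top plB [334 216  12  12 116] [339.4 221.5] [ 0.4849 -0.146   0.056 ] [ 0.485  -0.1461  0.0556]
top plL [402 207  14  12 130] [408.8 212.3] [ 0.4915 -0.3243  0.056 ] [ 0.4914 -0.324   0.0568]
top send [133 216  12  13 112] [138.3 222.2] [0.5313 0.3596 0.062 ] [0.5312 0.3595 0.0621]
top canc [158 211  12  13 121] [163.5 217. ] [0.5384 0.2958 0.062 ] [0.5384 0.2959 0.0617]
side plE [234 232  16  17 223] [241.7 239.7] [ 0.4607 -0.022   0.056 ] [ 0.4605 -0.0244  0.0591]
side plW [222 178  15  14 158] [229.2 184.2] [0.4604 0.1433 0.056 ] [0.4603 0.1407 0.0585]
side plB [261 282  17  20 278] [268.8 291.1] [ 0.4884 -0.1499  0.056 ] [ 0.4879 -0.152   0.0596]
side plL [288 378  21  25 399] [298.  389.9] [ 0.4945 -0.3276  0.056 ] [ 0.4941 -0.3284  0.0587]
side send [244 127   1   1   1] [244. 127.] [0.5314 0.3427 0.062 ] [0.5321 0.3481 0.058 ]
side canc [245 133  13  11 101] [250.8 138.2] [0.5401 0.2916 0.062 ] [0.5399 0.2905 0.0628]
```

View pics/top_crop.png

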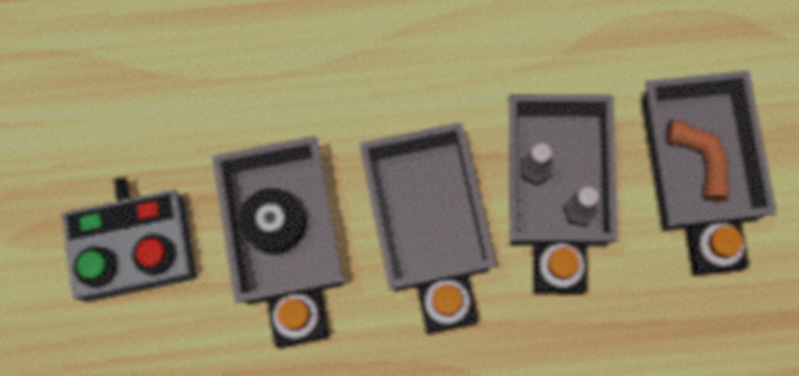

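View pics/side_crop.png

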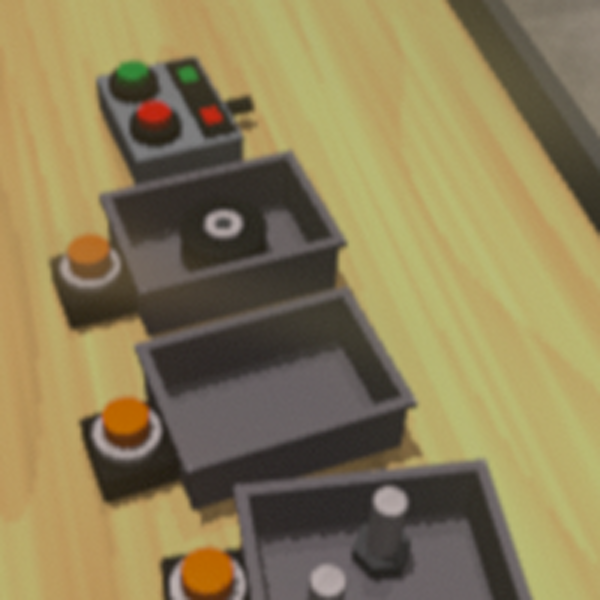

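```bash
cat > go.py <<'E'
import sys
from h import *
s=read_state();r=R.from_rotvec(s['orientation']);t=np.array([float(a) for a in sys.argv[1:4]])
print(s['t'],s['tool_pos'].round(4),s['force'].round(2),s['opening'],'shift cm',(r.inv().apply(t-s['tool_pos'])*100).round(2),'toolx',r.as_matrix()[:,0].round(3),r.as_matrix()[:,2].round(3))
E
python3 go.py .4585 -.019 .15
python3 -c "
from h import *
print(ray('side',244,124.7,.062), ray('side',242.2,238.7,.056))"
```

```text
0.1 [ 0.1874 -0.5695  0.2287] [ 0.46  0.2  -0.02] 0.09280342983495557 shift cm [-43.8  -42.96   7.95] toolx [ 0.313 -0.95  -0.002] [-0.     0.002 -1.   ]
[0.5332225  0.35275411 0.062     ] [ 0.4620542  -0.01968144  0.056     ]
```

>>> {"api": "play_rows", "payload": {"increments": [[[-3.4, -3.4, 0.5, 0], [-6.8, -6.8, 1, 0], [-10.2, -10.2, 1.5, 0], [-13.6, -13.6, 2, 0], [-17, -17, 2.5, 0]]], "jaw": 0, "squeeze": 20}}

```text
t: 0.6
tool_pos: [0.296, -0.3529, 0.2033]
orientation: [-2.543, 1.842, 0.003]
force: [2.0, -0.4, 1.0]
opening: 0.0578
```

```bash
python3 go.py .459 -.0185 .15
```

```text
0.6 [ 0.296  -0.3529  0.2033] [ 2.03 -0.36  1.02] 0.05779006319509788 shift cm [-26.67 -25.92   5.39] toolx [ 0.312 -0.95  -0.002] [-0.001  0.002 -1.   ]
```

>>> {"api": "play_rows", "payload": {"increments": [[[-3.4, -3.4, 0.5, 0], [-6.8, -6.8, 1, 0], [-10.2, -10.2, 1.5, 0], [-13.6, -13.6, 2, 0], [-17, -17, 2.5, 0]]]}}

```text
t: 1.1
tool_pos: [0.4048, -0.1363, 0.1784]
orientation: [-2.543, 1.842, 0.002]
force: [0.0, -0.5, -0.0]
opening: 0.0175
```

```bash
python3 go.py .459 -.0185 .12
```

```text
1.1 [ 0.4048 -0.1363  0.1784] [ 0.04 -0.52 -0.04] 0.017530280429590907 shift cm [-9.49 -8.83  5.86] toolx [ 0.312 -0.95  -0.002] [-0.     0.002 -1.   ]
```

>>> {"api": "play_rows", "payload": {"increments": [[[-3.2, -3, 1, 0], [-6.4, -6, 2, 0], [-9.5, -8.8, 4, 0], [-9.5, -8.8, 5.8, 0], [-9.5, -8.8, 5.8, 0]]]}}

```text
t: 1.6
tool_pos: [0.4566, -0.017, 0.1176]
orientation: [2.546, -1.838, -0.01]
force: [-0.6, 0.5, -0.6]
opening: 0.0004
```

```bash
python3 go.py .459 -.0185 .072
python3 - <<'E'
from h import *
im,d=read_camera('side');cv2.imwrite('pics/s1.png',cv2.resize(im[120:320,150:350],None,fx=3,fy=3,interpolation=cv2.INTER_CUBIC))
im,d=read_camera('top');cv2.imwrite('pics/t1.png',cv2.resize(im[120:300,190:390],None,fx=3,fy=3,interpolation=cv2.INTER_CUBIC))
E
```

```text
1.6 [ 0.4566 -0.017   0.1176] [-0.57  0.49 -0.58] 0.00041824645380222745 shift cm [ 0.24 -0.21  4.55] toolx [ 0.315 -0.949 -0.005] [-0.006  0.003 -1.   ]
```

View pics/s1.png

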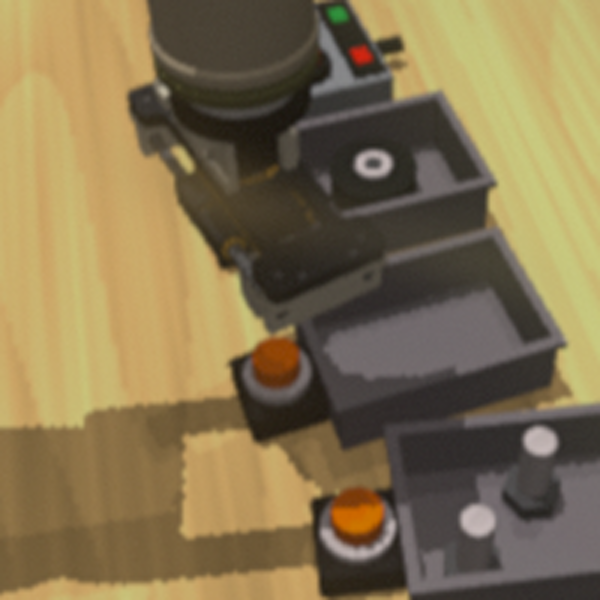

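View pics/t1.png

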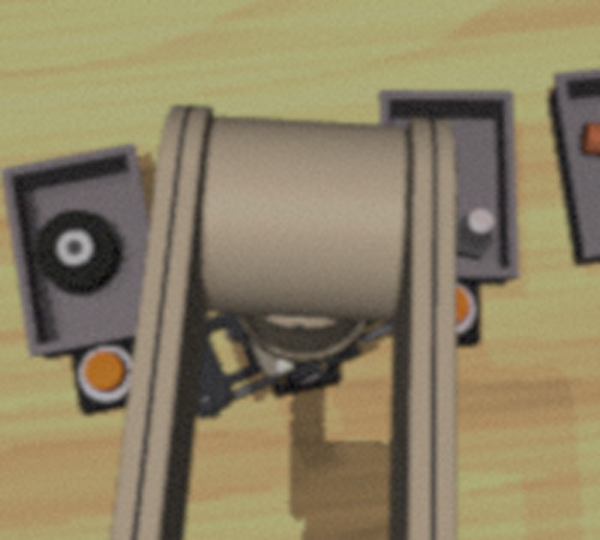

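Side view: the closed fingertips (crop about (285,305)) are above the empty bin's plunger (275,362). The stock is undisturbed. I'll go down.

>>> {"api": "play_rows", "payload": {"increments": [[[0.2, -0.2, 1.5, 0], [0.25, -0.2, 3, 0], [0.25, -0.2, 4, 0], [0.25, -0.2, 4.3, 0], [0.25, -0.2, 4.3, 0]]]}}

```text
t: 2.2
tool_pos: [0.4607, -0.0208, 0.0776]
orientation: [-2.543, 1.844, 0.005]
force: [-0.4, -0.5, 1.1]
opening: 0.0003
```

```bash
python3 go.py .459 -.0185 .0565
python3 - <<'E'
from h import *
im,d=read_camera('side');cv2.imwrite('pics/s2.png',cv2.resize(im[180:300,190:310],None,fx=5,fy=5,interpolation=cv2.INTER_CUBIC))
E
```

```text
2.2 [ 0.4607 -0.0208  0.0776] [-0.39 -0.51  1.13] 0.0002958037778284877 shift cm [-0.27  0.08  2.11] toolx [ 0.311 -0.95  -0.003] [-0.002  0.002 -1.   ]
```

View pics/s2.png

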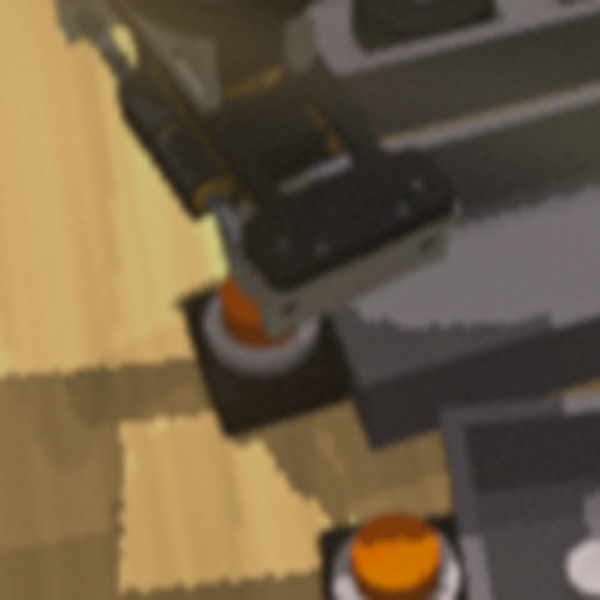

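Run:
```python
from h import *
s=read_state();r=R.from_rotvec(s['orientation'])
for o in ([0,0,.011],[.094,-.0375,-.073],[.094,.0375,-.073],[.0175,0,.011],[0,0,-.073],[.064,0,-.02],[.0,.0375,-.073]):
    u,v=proj('side',s['tool_pos']+r.apply(o)); print(o,(u-190)*5,(v-180)*5)
```

```text
[0, 0, 0.011] 257.1022453308849 279.1874781313152
[0.094, -0.0375, -0.073] 463.0721829851035 268.9454315819711
[0.094, 0.0375, -0.073] 273.9530127270108 360.8093507568493
[0.0175, 0, 0.011] 277.87896700694006 308.9135557452727
[0, 0, -0.073] 242.0900097669272 139.78135479375027
[0.064, 0, -0.02] 332.80394068111747 344.218413867289
[0.0, 0.0375, -0.073] 150.48016686883898 179.8267133136612
```

The bar in view is the end of the gripper's body, about 8 cm above the tips and projected where expected. The fingertips are over the plunger. I'll press gently.

>>> {"api": "play_rows", "payload": {"increments": [[[-0.2, 0.1, 0.4, 0], [-0.2, 0.1, 0.8, 0], [-0.2, 0.1, 1.1, 0], [-0.2, 0.1, 1.4, 0], [-0.2, 0.1, 1.6, 0]]]}}

```text
t: 2.75
tool_pos: [0.4595, -0.0191, 0.062]
orientation: [-2.543, 1.843, 0.003]
force: [-0.9, 0.1, 2.3]
opening: 0.0006
```

```bash
python3 go.py .459 -.0185 .0565
```

```text
2.75 [ 0.4595 -0.0191  0.062 ] [-0.94  0.06  2.26] 0.0005947488990991821 shift cm [-0.07  0.03  0.55] toolx [ 0.311 -0.95  -0.002] [-0.001  0.002 -1.   ]
```

Contact, with about 2.3 N of plunger friction. I'll continue to the stop.

>>> {"api": "play_rows", "payload": {"increments": [[[0, 0, 0.15, 0], [0, 0, 0.3, 0], [0, 0, 0.45, 0], [0, 0, 0.55, 0], [0, 0, 0.6, 0]]]}}

```text
t: 3.25
tool_pos: [0.4597, -0.0191, 0.057]
orientation: [-2.543, 1.843, 0.003]
force: [-8.7, 1.5, 17.2]
opening: 0.0003
```

```bash
python3 go.py .459 -.0185 .0565
```

```text
3.25 [ 0.4597 -0.0191  0.057 ] [-8.73  1.46 17.19] 0.0002541827531372191 shift cm [-0.08  0.05  0.05] toolx [ 0.311 -0.95  -0.002] [-0.001  0.002 -1.   ]
```

It has reached the stop: 17 N, tip at 46 mm. I'll lift straight up.

>>> {"api": "play_rows", "payload": {"increments": [[[0, 0, -0.5, 0], [0, 0, -2.5, 0], [0, 0, -5, 0], [0, 0, -8, 0], [0, 0, -10, 0]]]}}

```text
t: 3.75
tool_pos: [0.4604, -0.0194, 0.159]
orientation: [-2.543, 1.842, 0.001]
force: [0.8, 0.7, -0.4]
opening: 0.0009
```

```bash
python3 go.py .532 .3565 .15
```

```text
3.75 [ 0.4604 -0.0194  0.159 ] [ 0.79  0.71 -0.45] 0.0009199641858720045 shift cm [-33.49 -18.5    0.96] toolx [ 0.311 -0.95  -0.001] [ 0.001  0.002 -1.   ]
```

>>> {"api": "play_rows", "payload": {"increments": [[[-4, -2.2, -0.3, 0], [-8, -4.4, -0.5, 0], [-12, -6.6, -0.5, 0], [-16, -8.8, -0.5, 0], [-20, -11, -0.5, 0]]]}}

```text
t: 4.25
tool_pos: [0.5028, 0.2069, 0.1644]
orientation: [-2.542, 1.842, 0.0]
force: [0.2, -0.6, 0.3]
opening: 0.0002
```

```bash
python3 go.py .532 .3565 .15
```

```text
4.25 [0.5028 0.2069 0.1644] [ 0.23 -0.56  0.28] 0.00020838326464703543 shift cm [-13.31  -7.43   1.47] toolx [ 0.311 -0.95  -0.001] [ 0.001  0.002 -1.   ]
```

>>> {"api": "play_rows", "payload": {"increments": [[[-4, -2.2, 0, 0], [-8, -4.4, 0.5, 0], [-12, -6.6, 1, 0], [-13.3, -7.4, 2.5, 0], [-13.3, -7.4, 3, 0]]]}}

```text
t: 4.75
tool_pos: [0.5306, 0.3582, 0.1324]
orientation: [-2.546, 1.84, 0.002]
force: [-1.0, -0.3, -0.3]
opening: 0.0006
```

```bash
python3 go.py .532 .3565 .084
python3 - <<'E'
from h import *
for n in('side','top'):
    im,d=read_camera(n);cv2.imwrite(f'pics/{n}3.png',im);np.save(f'{n}3.npy',d)
    x=im[60:300,190:430] if n=='side' else im[130:300,90:390]
    cv2.imwrite(f'pics/{n}3c.png',cv2.resize(x,None,fx=2.5,fy=2.5,interpolation=cv2.INTER_CUBIC))
d=np.load('top3.npy');print(dep('top',290,238,np.median(d[236:241,288:293])))
d=np.load('side3.npy');print(dep('side',242,239,np.median(d[237:243,239:245])))
E
```

```text
4.75 [0.5306 0.3582 0.1324] [-0.95 -0.32 -0.33] 0.0005780892612822517 shift cm [ 0.21 -0.08  4.84] toolx [ 0.314 -0.949 -0.001] [-0.001  0.001 -1.   ]
[ 0.45662955 -0.0175293   0.04526116]
[ 0.46210132 -0.01385642  0.04757465]
```

View pics/side3c.png

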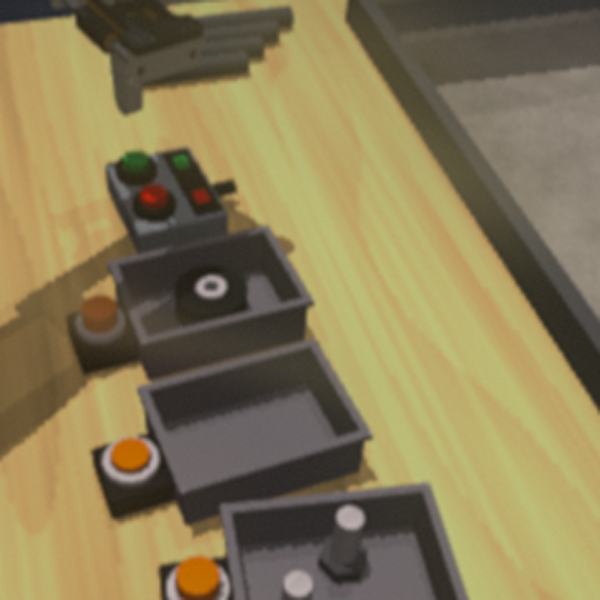

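View pics/top3c.png

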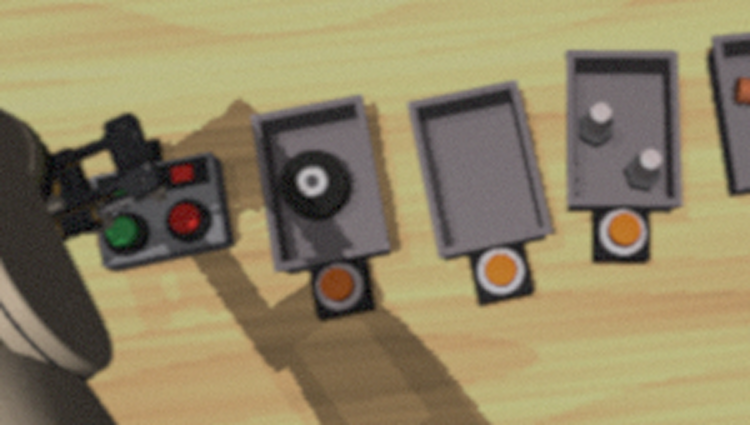

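Empty bin's plunger is now flush, at about 46 mm by depth. Stock unchanged. Checking the fingertip projection over green.

Run:
```python
from h import *
s=read_state();r=R.from_rotvec(s['orientation'])
for o in ([.0175,0,.011],[-.0175,0,.011],[0,0,.011]):
    u,v=proj('side',s['tool_pos']+r.apply(o)); print((u-190)*2.5,(v-60)*2.5)
for p in ([.532,.3565,.062],[.531,.359,.062]):
    u,v=proj('side',p);print('green',(u-190)*2.5,(v-60)*2.5)
    u,v=proj('top',p);print('green',(u-90)*2.5,(v-130)*2.5)
```

```text
136.50089208302163 120.38862689331549
120.3726995895034 103.89029147345987
128.35664988243047 112.05747387540004
green 133.25596674590338 159.86768737595673
green 123.71103033549218 229.4141023616549
green 131.92705002415556 158.63938878373045
green 121.24212654761777 230.62056021524825
```

>>> {"api": "play_rows", "payload": {"increments": [[[0.2, -0.1, 1.5, 0], [0.2, -0.1, 3, 0], [0.2, -0.1, 4.2, 0], [0.2, -0.1, 4.8, 0], [0.2, -0.1, 4.8, 0]]]}}

```text
t: 5.35
tool_pos: [0.5313, 0.353, 0.083]
orientation: [2.541, -1.841, -0.004]
force: [0.1, -0.2, 0.4]
opening: 0.0008
```

```bash
python3 go.py .532 .3565 .0665
```

```text
5.35 [0.5313 0.353  0.083 ] [ 0.1  -0.21  0.41] 0.0008146768137985889 shift cm [-0.31 -0.19  1.65] toolx [ 0.311 -0.95   0.   ] [-0.004 -0.002 -1.   ]
```

>>> {"api": "play_rows", "payload": {"increments": [[[-0.3, -0.1, 0.3, 0], [-0.3, -0.1, 0.6, 0], [-0.3, -0.1, 0.9, 0], [-0.3, -0.1, 1.1, 0], [-0.3, -0.1, 1.3, 0]]]}}

```text
t: 5.85
tool_pos: [0.5314, 0.3564, 0.0704]
orientation: [2.541, -1.841, -0.004]
force: [-0.9, 0.4, 3.0]
opening: 0.0008
```

```bash
python3 go.py .532 .3565 .0665
```

```text
5.85 [0.5314 0.3564 0.0704] [-0.89  0.35  3.03] 0.0007998068606679641 shift cm [ 0.01 -0.06  0.39] toolx [ 0.311 -0.95   0.   ] [-0.004 -0.001 -1.   ]
```

>>> {"api": "play_rows", "payload": {"increments": [[[0, 0, 0.15, 0], [0, 0, 0.3, 0], [0, 0, 0.4, 0], [0, 0, 0.45, 0], [0, 0, 0.45, 0]]]}}

```text
t: 6.35
tool_pos: [0.5315, 0.3565, 0.0672]
orientation: [2.542, -1.841, -0.003]
force: [-5.7, -3.6, 11.1]
opening: 0.0004
```

```bash
python3 go.py .532 .3565 .0665
```

```text
6.35 [0.5315 0.3565 0.0672] [-5.68 -3.59 11.12] 0.0003589691291534177 shift cm [ 0.01 -0.05  0.07] toolx [ 0.312 -0.95  -0.   ] [-0.003 -0.001 -1.   ]
```

11 N against a 5 N spring means it's at the stop. I'll add a slight push to make sure.

>>> {"api": "play_rows", "payload": {"increments": [[[0, 0, 0.1, 0], [0, 0, 0.1, 0]]]}}

```text
t: 6.55
tool_pos: [0.5315, 0.3564, 0.0672]
orientation: [2.542, -1.841, -0.003]
force: [-4.7, -2.0, 10.5]
opening: 0.0007
```

```bash
python3 go.py .532 .3565 .0665
```

```text
6.55 [0.5315 0.3564 0.0672] [-4.68 -1.98 10.5 ] 0.0006510489273029163 shift cm [ 0.01 -0.05  0.07] toolx [ 0.312 -0.95   0.   ] [-0.003 -0.001 -1.   ]
```

>>> {"api": "play_rows", "payload": {"increments": [[[0, 0, 0.2, 0], [0, 0, 0.2, 0]]]}}

```text
t: 6.75
tool_pos: [0.5315, 0.3565, 0.0671]
orientation: [2.542, -1.841, -0.003]
force: [-7.7, -4.8, 17.0]
opening: 0.0005
```

>>> {"api": "play_rows", "payload": {"increments": [[[0, 0, -0.5, 0], [0, 0, -2, 0], [0, 0, -5, 0], [0, 0, -9, 0], [0, 0, -13, 0]]]}}

```text
t: 7.25
tool_pos: [0.5316, 0.3563, 0.1985]
orientation: [2.541, -1.841, -0.003]
force: [0.9, 0.2, 0.6]
opening: 0.0006
```

>>> {"api": "play_rows", "payload": {"increments": [[[0, 0, -3, 0], [0, 0, -5, 0], [0, 0, -6, 0], [0, 0, -6, 0], [0, 0, -6, 0]]]}}

```text
t: 7.75
tool_pos: [0.5315, 0.3562, 0.2572]
orientation: [2.54, -1.84, -0.004]
force: [0.4, 0.2, -0.0]
opening: 0.0005
```

```bash
python3 go.py .532 .3565 .24
python3 - <<'E'
from h import *
for n in('side','top'):
    im,d=read_camera(n);cv2.imwrite(f'pics/{n}4.png',im);np.save(f'{n}4.npy',d)
P={'plE':(290,238),'plW':(225,243),'plB':(339,221),'plL':(408,212),'send':(139,222),'canc':(164,217)}
for f in ('top0','top4'):
  d=np.load(f+'.npy')
  for k,(u,v) in P.items(): print(f,k,dep('top',u,v,np.median(d[v-2:v+3,u-2:u+3])).round(4))
E
```

```text
7.75 [0.5315 0.3562 0.2572] [ 0.38  0.18 -0.02] 0.0004877517760656428 shift cm [-0.01 -0.07  1.72] toolx [ 0.312 -0.95   0.001] [-0.005 -0.002 -1.   ]
top0 plE [ 0.4552 -0.0174  0.0552]
top0 plW [0.4584 0.146  0.0551]
top0 plB [ 0.4864 -0.1452  0.0552]
top0 plL [ 0.4924 -0.3225  0.0559]
top0 send [0.5315 0.3577 0.0621]
top0 canc [0.5383 0.2946 0.0617]
top4 plE [ 0.4566 -0.0175  0.0452]
top4 plW [0.4583 0.146  0.0555]
top4 plB [ 0.4864 -0.1451  0.0555]
top4 plL [ 0.4926 -0.3228  0.0548]
top4 send [0.5316 0.3578 0.0617]
top4 canc [0.5385 0.2948 0.0611]
```

View pics/side4.png

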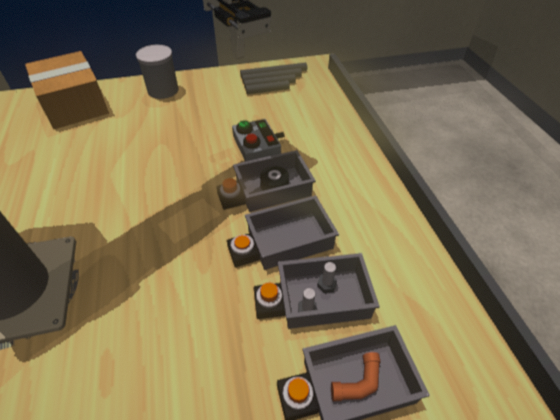

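View pics/top4.png

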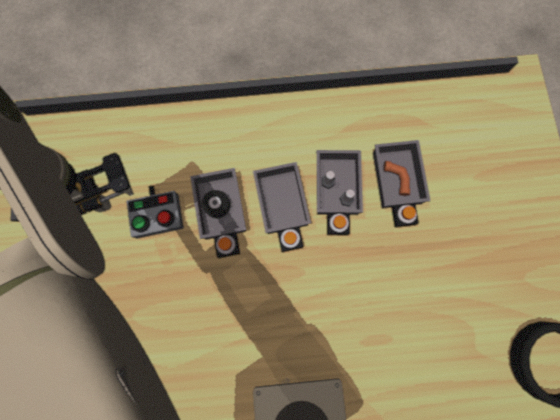

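The empty bin's plunger (242,243 side) is down by 10 mm and the other plungers are unchanged. Send is back up at 62 mm, and the tips are 18 cm above it.

```bash
python3 -c "
from plant import *
print(close_job())"
```

```text
the job is handed in; nothing more can be done
None
```

I pressed the empty bin's plunger (between the wheel and bolts bins) fully down, then pressed the green send button fully down. The button came back up, I raised the hand, and the job is handed in at about 8 s on the robot's clock.

- **Plunger:** it reached its stop at about 17 N, with the fingertips 46 mm above the bench. The last depth image shows its top at 45 mm, down from 55 mm.
- **Send button:** it was held at its stop with the tips at 56 mm, at up to 17 N. Afterwards its top read 62 mm, so it is up again.
- **Left alone:** the other three plungers and the red button read within about 1 mm of their starting heights, and the stock looks undisturbed in both views.
- **Hand:** the fingertips ended about 18 cm above the send button, touching nothing.

The two cameras disagreed by about 3–6 mm on the plunger and button positions. I aimed near the average, well within the tops of both. No check failed.

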